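# Pump the drying carousel round and hang the primed frame

## Task

Pump the carousel's lever by its upright grip, in full strokes, until the empty branch points straight out over the pointer plate on the front edge of the carousel's base, turning the tree by the lever alone. Then lift the little wooden frame out of its slotted rack by the middle of its top bar, stand it upright on the bench clear of the rack and let go, take it again near one end of its top bar, and hang it on the empty branch by the notch in the middle of its top bar. Leave it hanging still, and do not shift the jar behind the rack or the tin to the left.

Things in the scene. Friction and masses are not known exactly. Their poses are not given: they have to be found in the camera images.
- carousel: Fixed grey base plate 170 x 170 x 16 mm of the drying carousel. Origin: underside centre, on the vertical axis of tree and lever. Its -x axis is the front side (towards the robot, give or take 0.2 rad), marked by a bare steel pointer plate in the middle of that edge; the lever is on its -y side (right, seen from the robot).
- tree (a joint): Turn of the tree, rad, growing clockwise from above, the only way the lever drives it. 0: empty branch points along the base's -x (front). Starts between -1.75 and -0.8 (branch towards the lever's side). 12 teeth: each full stroke adds one tooth, 0.524 (the first stroke may add less, or up to 0.66); at the lever's far stop the tree is whole teeth from 0. Held by 0.5 N m friction; overshoot costs a whole turn.
- lever (a joint): Swing of the pump lever about the same vertical axis, rad: 0 back stop, 0.66 far stop, growing clockwise from above (its end comes towards the robot), which drives the tree. At 0 it points 80 degrees clockwise from the base's +x. Going back, the tree stays; below 0.08 it catches the next tooth. No spring: stays where left. At the grip driving takes about 4 N, returning 1 N. Starts at 0.05 to 0.35.
- lever_grip (a point): Point on the axis of the lever's upright round wooden grip, at height 95 mm, 210 mm from the carousel's axis. The grip is 22 mm thick and stands from height 54 to 112 mm on the end of the flat lever arm (top at 54 mm).
- free_branch (a point): Hanging point: top of the empty branch, 110 mm from the carousel's axis, height 235 mm; turns with the tree. Its -x axis points outwards along the branch, z up. The branch is level and round, 10 mm thick.
- free_branch_tip (a point): End of the upturned lip of the empty branch, 147 mm from the carousel's axis, height 245 mm: the lip's top, 10 mm above the branch's upper side.
- frame: Loose open wooden frame (about 0.16 kg), 120 mm wide (y), 90 high (z), 24 deep (x), same front and back. Origin: underside centre. Bottom and side bars 14 mm, top bar 18 mm (72 to 90 above origin) with a notch 22 mm wide, 8 deep in the middle of its underside for the branch. Opening 92 mm wide, 14 to 72 above origin. Stands stably on its bottom bar. Starts upright in the rack.
- frame_notch (a point): Middle of the notch's roof, on the frame's mid plane, 80 mm above its underside.
- rack: Fixed plywood rack, base 75 (x) x 145 (y) x 10 mm; origin: underside centre. The frame stands on the base, width along y, top at 100 mm. Walls to 100 mm (outer faces 23 mm from the mid plane) enclose both ends with 3 mm play: only the middle 46 mm of the top bar can be grasped. Draw it straight up. The bench is clear midway between rack and carousel, 0.43 to 0.50 m from the robot's axis.
- post_top (a point): Top of the tree's steel post (24 mm thick), height 250 mm, on the axis. Four branches leave it at 90 degrees, one empty; the other three carry wooden frames like the loose one, fixed to the tree, between heights 155 and 245 mm and out to 136 mm from the axis.
- jar: Bystander: glass jar with steel lid, 64 mm thick, 100 mm high, behind the rack and the lever; origin underside centre.
- tin: Bystander: metal can with a white lid, 80 mm thick, 110 mm high, left of the carousel; origin underside centre.

How it is judged:
On the way, in this order (a step that is already met when the one before it is completed fails the run):
1. the lever has been pulled through to its far stop (value of joint lever above 0.56 rad), for 0.05 s.
2. the lever has been taken back (value of joint lever below 0.15 rad), for 0.05 s.
3. the lever has pumped the empty branch to the front (within 7 degrees) (value of joint tree between -0.12 and 0.12 rad), for 0.2 s.
4. the frame stands upright on the bench, clear of the rack, let go (contact force between frame and table above 0.3 N and contact force between frame and the fingers below 0.05 N and angle between frame's own z axis and vertical below 0.1 rad and height (world z) of frame below 0.006 m and horizontal distance between frame and rack above 0.07 m), for 0.2 s.
At the end, for the whole second after the job is handed in: The empty branch faces the front (within 7 degrees) and the frame hangs on it, released and still: the branch in the notch (12 mm to either side, 8 mm up or 6 mm down), within 22 mm along the branch of the hanging point, the frame upright within 11 degrees (all of step 3 and x of frame_notch in the frame of free_branch between -0.022 and 0.022 m and y of frame_notch in the frame of free_branch between -0.012 and 0.012 m and z of frame_notch in the frame of free_branch between -0.006 and 0.008 m and angle between frame's own z axis and vertical below 0.2 rad and contact force between frame and tree above 0.5 N and contact force between frame and the fingers below 0.05 N and linear speed of frame below 0.03 m/s); the robot touches nothing.
It fails at once if the tree is turned by hand instead of by the lever (contact force between any of the fingers, the arm and tree above 1.5 N and (velocity of joint tree above 0.25 rad/s or velocity of joint tree below -0.25 rad/s)).
It fails at once if the jar is shifted (distance of jar from where it was at the start of the episode above 0.03 m).
It fails at once if the tin is shifted (distance of tin from where it was at the start of the episode above 0.03 m).
It also fails if it takes over 72 s, if anything falls off the work surface, if the arm or the gripper's body presses on something with over 40 N, if the wrist force passes 120 N, or if a joint passes its speed limit or range.

## Robot

A 7-joint arm with a two-finger parallel gripper is mounted at the origin on the work surface. World frame = base frame: x ahead of the robot, y to its left, z up, the work surface at z = 0. Lengths are in m, angles in rad, forces in N, time in s.
With the tool pointing down it reaches from about 0.35 to 0.9 m from the base axis. Payload 8.1 kg.
Tool frame: the origin (TCP) lies midway between the tips of the shut fingers; the grasp point (between the pads) lies arm.tcp_to_grasp behind it (arm.tcp_to_grasp is the distance from the TCP to the grasp point, in m); z points along the fingers, y is the line along which they close (so a half turn about z gives the same grasp; the last joint's range is limited). The gripper opens to 92 mm and grips with 3 to 60 N. Pads are 19 mm wide; open, the fingers measure 130 mm over their backs; the gripper's body (75 mm by 190 mm) begins 47 mm behind the grasp point.
Start: joints at [-0.103, 0.434, 0.025, 1.573, -0.012, 1.134, -0.075], TCP at [0.625, -0, 0.193] pointing down, gripper open.
Joint ranges: [-2.62, 2.62], [-0.44, 2.09], [-1.27, 1.32], [0.08, 2.57], [-1.32, 4.46], [0.12, 2], [-2.74, 2.74]. Speed limits (rad/s): [2.22, 2.22, 3.01, 3.01, 3.14, 3.14, 3.14].

## Interface

Orientations are given as a rotation vector (axis times angle).
In Python, from cell import observe, get_image, arm gives the robot as it stands. The module is installed in compiled form; this text tells all that it offers.
- The arm moves only by the tool drive_tool, never from a script. Its argument "steps" is a list of rows, each a list of 5 numbers: the closure, from 0 (fully open) to 1 (shut), then the shift along the world's x, y, z in mm, then the turn about the world's z in rad. In form: [[hand, x, y, z, roll], ...]. A call has 1 to 20 rows; each row shifts and turns the commanded pose from where the row before left it; what a row does not reach is not made up. A row lasts 1/12 s, in which the tool goes at most 41.7 mm and 7.16 degrees, less where a joint would pass 70% of its speed; a pose out of reach is approached as far as the arm can. A call with a gripper value outside its range is refused whole. The fingers move at their own pace and stop on an object; "grip_force" is the grip in N (left out, the last holds). Time passes only in rows, so rows that do not move let the fingers close. It gives the time, the measured TCP pose, the force, the opening and the grip force at its end, in the units of the state.
- observe(): the state, without advancing time (a new reading comes with each control period).
- get_image(name): name is "scene" or "side" or "wrist"; returns a dict with "image" (420x560x3 uint8, red, green, blue), "vfov" (degrees; the focal length in pixels is half the picture's height over the tangent of half this angle, whatever the lens; pixels are square), "cx", "cy" (the principal point, pixels), "k1" (the pictures are not rectified: a ray, as slopes to the right and down, at radius r is drawn at 1 + k1 r^2 times it, then the intrinsics apply), "xyz" and "attitude" of the camera in the world. Camera axes: x right, y down, z forward; pixel columns grow to the right and rows downward; lengths in m; the calibration is good to about 2 mm. A picture is of the moment at which its call begins. There is no depth.
- arm.sign_off(): hands the job in; it is judged then, once.
The state is a dict: "clock": time; "joints": joint angles; "dq": joint speeds; "joint_efforts": joint torques, N m; "position": TCP position; "ee_rot": TCP orientation; "force": force on the tool from outside, world axes, zero at the start; "ft_torque": the same for the moment, N m; "width": opening from 0.0 (shut) to 1.0 (fully open); "gripper_force": force on a finger pad.
Only numpy, scipy, OpenCV 4.12 (cv2) and the standard library are available. Lean on these libraries where they do the work, as an engineer would, in place of code of your own. Each camera call takes 0.05 s, during which the arm holds its last target. There are 200 camera calls.

## Working session

There is one attempt and no reset: what is moved stays moved. The work goes in short steps, Python scripts to look and compute and a tool call to move; the robot and the scene stay as the last step left them, time stands still between calls to the robot, and variables do not carry over. Pictures are saved under pics/ and viewed, at most 10 in all, crops included, and the job is handed in when it is done.

Besides the shell and the picture viewer there is one more tool, called after ">>>" by a JSON object that holds its "fn" and its "kwargs", one argument or row to a line. drive_tool: Moves the arm, as the interface text tells. Its arguments: {"type":"object","properties":{"steps":{"type":"array"},"grip_force":{"type":"number"}},"required":["steps"]}

```bash
mkdir -p pics; cat > h.py <<'E'
import numpy as np, cv2, pickle
from cell import observe, get_image, arm
from scipy.spatial.transform import Rotation as R
def snap(name,fn):
    d=get_image(name); cv2.imwrite('pics/'+fn+'.png',d['image'][:,:,::-1]); pickle.dump(d,open('pics/'+fn+'.pkl','wb')); return d
def load(fn): return pickle.load(open('pics/'+fn+'.pkl','rb'))
def cam(d):
    f=210/np.tan(np.radians(d['vfov'])/2)
    a=np.array(d['attitude'],float)
    M=R.from_rotvec(a).as_matrix() if a.size==3 else a.reshape(3,3) if a.size==9 else R.from_quat(a).as_matrix()
    return f,M,np.array(d['xyz'])
def ray(d,u,v):
    f,M,c=cam(d); p=np.array([(u-d['cx'])/f,(v-d['cy'])/f]); q=p.copy()
    for _ in range(20): q=p/(1+d['k1']*(q@q))
    return c,M@np.array([q[0],q[1],1])
def atz(d,u,v,z):
    c,r=ray(d,u,v); return c+r*(z-c[2])/r[2]
def proj(d,P):
    f,M,c=cam(d); q=M.T@(np.array(P)-c); s=q[:2]/q[2]; s=s*(1+d['k1']*(s@s)); return s*f+[d['cx'],d['cy']]
E
python3 - <<'E'
from h import *
for n in('scene','side'):
    d=snap(n,n+'0'); print({k:d[k] for k in d if k!='image'})
s=observe();print(s); print(arm.tcp_to_grasp)
E
```

```text
{'vfov': 51.088582217569005, 'cx': 277.6503805563701, 'cy': 209.89099272527116, 'k1': -0.13829589201773826, 'xyz': array([ 0.97427694, -0.54068587,  1.12762734]), 'attitude': array([-2.43293983, -0.68602758,  0.24428876])}
{'vfov': 43.87118996379436, 'cx': 286.0027959200309, 'cy': 208.07961505473952, 'k1': 0.006752081474918702, 'xyz': array([-0.10897974,  1.0050122 ,  1.03310166]), 'attitude': array([-0.79420299,  2.43565245, -1.26119165])}
{'clock': 0.1, 'joints': array([-0.10262881,  0.43500581,  0.02500146,  1.5734005 , -0.01153227,
        1.133621  , -0.07512159]), 'dq': array([ 2.64148108e-04, -3.66490398e-04, -2.60684646e-04, -7.28867727e-04,
       -2.33954072e-04, -3.07558193e-05,  1.40987326e-03]), 'joint_efforts': array([ 3.62275180e-02, -6.64215159e+01,  9.57324430e-01, -3.04524636e+01,
       -9.32093826e-02,  5.29486835e-01, -1.09321784e-02]), 'position': array([ 6.25012287e-01, -3.75167370e-05,  1.92249715e-01]), 'ee_rot': array([-2.22141395e+00, -2.22129751e+00,  4.35510038e-04]), 'force': array([-0.11378769,  0.77839546,  0.15257532]), 'ft_torque': array([ 0.00447161, -0.08199034,  0.02850609]), 'gripper_force': 0.8062566071748734, 'width': 0.9989732321513298}
0.0188
```

View pics/scene0.png

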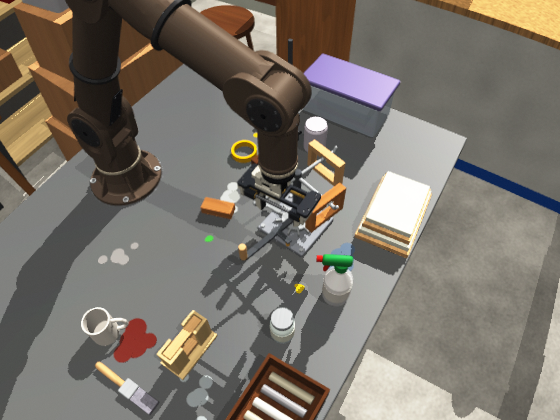

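View pics/side0.png

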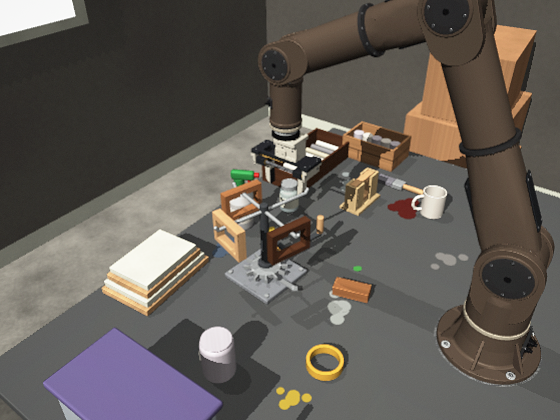

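Scene: carousel base near (290,225), grip at (242,250), rack at (188,343), jar (282,323), tin (315,130). Side: post (265,245), rack (360,190), tin (217,352). The gripper hides part of it; I'll zoom in.

```bash
python3 - <<'E'
import cv2,numpy as np
a=cv2.imread('pics/scene0.png')[120:390,150:360]; b=cv2.imread('pics/side0.png')[150:320,205:385]
a=cv2.resize(a,None,fx=2.2,fy=2.2,interpolation=cv2.INTER_CUBIC)[:600]; b=cv2.resize(b,None,fx=1.87,fy=1.87,interpolation=cv2.INTER_CUBIC)
m=np.zeros((600,800,3),np.uint8); m[:a.shape[0],:a.shape[1]]=a; m[:b.shape[0],a.shape[1]:a.shape[1]+b.shape[1]]=b[:, :800-a.shape[1]]
cv2.imwrite('pics/m0.png',m); print(a.shape,b.shape)
E
```

```text
(594, 462, 3) (318, 337, 3)
```

View pics/m0.png

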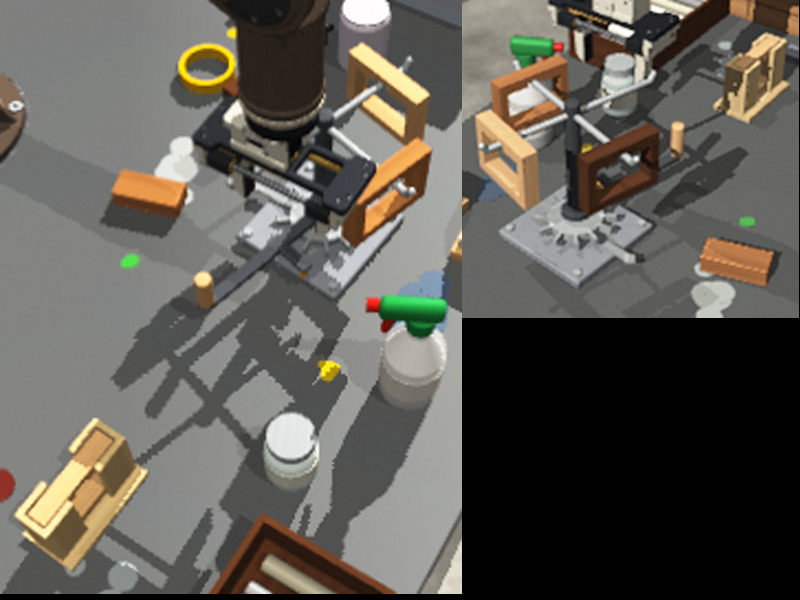

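Scene crop (2.2x): post top (325,117), grip top (204,276), jar lid (291,433), rack outer top corners about (18,515),(97,420). Side crop (1.87x): post top (572,105), branch tip (653,75), grip top (678,124), base corners (500,232),(577,284),(654,228).

```bash
python3 - <<'E'
from h import *
S=load('scene0');D=load('side0')
s=lambda u,v,z:atz(S,150+u/2.2,120+v/2.2,z).round(4)
t=lambda u,v,z:atz(D,205+(u-462)/1.87,150+v/1.87,z).round(4)
print('post',s(325,117,.25),t(572,105,.25))
print('grip',s(204,276,.112),t(678,124,.112))
print('tip',t(653,75,.245))
c=[t(500,232,.016),t(577,284,.016),t(654,228,.016)];print('base',c,'ctr',(c[0]+c[2])/2)
print('scene base',s(332,297,.016),s(402,217,.016),'side far', t(577,185,.016))
print('pointer',t(628,257,.016))
print('jar',s(291,433,.1),t(619,63,.1),'tin',s(366,5,.11), atz(D,217,340,.11))
for p in[(18,515),(97,420),(135,445),(62,545)]: print('rack top',s(*p,.1))
for p in[(72,567),(147,472)]: print('rack base',s(*p,.01))
print(observe()['force'])
E
```

```text
post [0.6074 0.1268 0.25  ] [0.5963 0.137  0.25  ]
grip [ 0.5522 -0.0683  0.112 ] [ 0.5508 -0.0742  0.112 ]
tip [0.552  0.0007 0.245 ]
base [array([0.6868, 0.2097, 0.016 ]), array([0.5239, 0.227 , 0.016 ]), array([0.5012, 0.063 , 0.016 ])] ctr [0.594   0.13635 0.016  ]
scene base [0.6761 0.0376 0.016 ] [0.6954 0.2006 0.016 ] side far [0.6605 0.0514 0.016 ]
pointer [0.4966 0.1385 0.016 ]
jar [ 0.7481 -0.1834  0.1   ] [ 0.7442 -0.1807  0.1   ] tin [0.4885 0.4626 0.11  ] [0.48266892 0.45862472 0.11      ]
rack top [ 0.5459 -0.4227  0.1   ]
rack top [ 0.5514 -0.2867  0.1   ]
rack top [ 0.6065 -0.2878  0.1   ]
rack top [ 0.6074 -0.4222  0.1   ]
rack base [ 0.6011 -0.4259  0.01  ]
rack base [ 0.6071 -0.2859  0.01  ]
[-0.11378769  0.77839546  0.15257532]
```

>>> {"fn": "drive_tool", "kwargs": {
  "steps": [
    [0,0,0,30,0],
    [0,0,0,30,0],
    [0,-37,-36,0,-0.115],
    [0,-37,-36,0,-0.115],
    [0,0,0,-36,0],
    [0,0,0,-36,0],
    [0,0,0,-36,0],
    [0,0,0,0,0],
    [0,0,0,0,0]
  ],
  "grip_force": 15
}}

```text
clock: 0.85
position: [0.5636, -0.058, 0.1435]
ee_rot: [-2.459, -1.95, 0.006]
force: [-1.6, -0.4, -0.7]
width: 1.0
gripper_force: 0.0
```

```bash
python3 - <<'E'
from h import *
d=snap('wrist','w1');print(observe()['position'],observe()['force'],d['xyz'],proj(d,[.5515,-.0712,.112]))
E
```

```text
[ 0.56544462 -0.05807793  0.14542669] [ 0.12907236  0.79422225 -0.16603393] [0.58228669 0.01887647 0.33478621] [266.44996203 243.06571697]
```

View pics/w1.png

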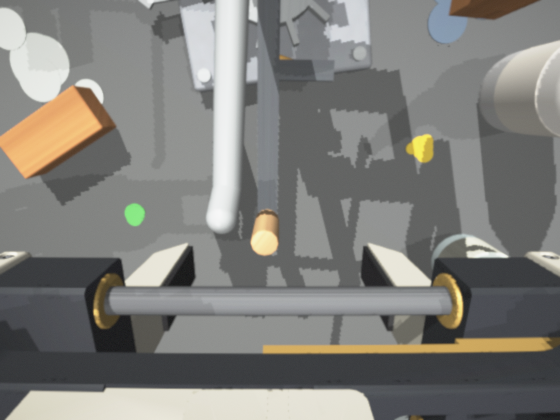

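Wrist view: the grip top sits at (265,241), exactly as predicted. The branch lip is at (223,215). I'll correct the shortfall and descend.

>>> {"fn": "drive_tool", "kwargs": {
  "steps": [
    [0,-14,-13,0,0],
    [0,0,0,-25,0],
    [0,0,0,-25,0],
    [0,0,0,-24,0],
    [0,0,0,0,0],
    [0.6,0,0,0,0],
    [0.9,0,0,0,0],
    [0.9,0,0,0,0],
    [0.9,0,0,0,0],
    [0.9,0,0,0,0],
    [0.9,0,0,0,0]
  ],
  "grip_force": 15
}}

```text
clock: 1.82
position: [0.5517, -0.0711, 0.0714]
ee_rot: [2.461, 1.951, 0.001]
force: [-1.5, -1.4, -1.0]
width: 0.615
gripper_force: 0.0
```

```bash
python3 - <<'E'
from h import *
d=load('w1'); C=np.array([.5985,.1325])
for z in (.245,): print('tip',atz(d,222,214,z))
p=atz(d,222,214,.24)[:2]-C; print(np.linalg.norm(p),np.degrees(np.arctan2(p[1],p[0])))
# arc
o=observe();q=o['position'];print(q,o['force'],o['width'])
th0=np.arctan2(*(q[:2]-C)[::-1]);r=np.linalg.norm(q[:2]-C);print('th0',np.degrees(th0),r)
yaw=-.115
for L in np.r_[.288,.36:.67:.06,.68,.6:-.01:-.1]:
    th=yaw-np.radians(80)-L; print(round(L,2),(1000*(C+.21*np.array([np.cos(th),np.sin(th)]))).round(1))
E
```

```text
tip [ 0.5591983  -0.00536186  0.245     ]
0.14500765633839624 -106.25415318815408
[ 0.55171708 -0.07111948  0.07136166] [-1.5448422  -1.3823631  -1.02959692] 0.6147028128342616
th0 -102.93951921796844 0.20892471406942523
0.29 [550.9 -72. ]
0.36 [536.3 -68.1]
0.42 [524.4 -64. ]
0.48 [512.8 -59.2]
0.54 [501.4 -53.7]
0.6 [490.4 -47.6]
0.66 [479.8 -40.8]
0.68 [476.4 -38.4]
0.6 [490.4 -47.6]
0.5 [509.  -57.5]
0.4 [528.4 -65.4]
0.3 [548.5 -71.5]
0.2 [569.1 -75.4]
0.1 [590.  -77.3]
0.0 [611.  -77.1]
```

>>> {"fn": "drive_tool", "kwargs": {
  "steps": [
    [0.9,0,0,0,0],
    [0.9,0,0,0,0],
    [0.9,0,0,0,0],
    [0.9,0,0,0,0],
    [0.9,0,0,0,0],
    [0.9,0,0,0,0],
    [0.9,0,0,0,0],
    [0.9,-7,1.5,0,-0.03],
    [0.9,-7.5,1.8,0,-0.035],
    [0.9,-12,4,0,-0.06],
    [0.9,-11.6,4.8,0,-0.06],
    [0.9,-11.4,5.5,0,-0.06],
    [0.9,-11,6.1,0,-0.06],
    [0.9,-10.6,6.8,0,-0.06],
    [0.9,-3.4,2.4,0,-0.02],
    [0.9,0,0,0,0],
    [0.9,0,0,0,0]
  ]
}}

```text
clock: 3.23
position: [0.4852, -0.0423, 0.0723]
ee_rot: [2.781, 1.436, 0.018]
force: [22.5, -16.3, -20.8]
width: 0.231
gripper_force: 15.0
```

```bash
cat > lev.py <<'E'
from h import *
C=np.array([.5985,.1325]);o=observe();q=o['position'][:2]-C;th=np.arctan2(q[1],q[0])
print(o['clock'],o['position'],o['force'],o['width'],'r',np.linalg.norm(q),'lever',-th-.115-np.radians(80))
E
python3 lev.py
```

```text
3.2333 [ 0.48524862 -0.04234142  0.07228292] [ 22.51000034 -16.28886921 -20.81114435] 0.23065683834565184 r 0.2083156139394773 lever 0.6343161238878585
```

```bash
python3 - <<'E'
from h import *
C=np.array([.5985,.1325])
P=lambda L:1000*(C+.2085*np.array([np.cos(-.089-np.radians(80)-L),np.sin(-.089-np.radians(80)-L)]))
Ls=[.66,.60,.53,.46,.39,.32,.25,.18,.11,.05,.0,-.03]
for a,b in zip(Ls,Ls[1:]): print(b,(P(b)-P(a)).round(1),P(b).round(1))
E
```

```text
0.6 [10.7 -6.5] [495.9 -49. ]
0.53 [12.9 -6.7] [508.8 -55.7]
0.46 [13.4 -5.8] [522.2 -61.6]
0.39 [13.8 -4.9] [536.  -66.4]
0.32 [14.1 -3.9] [550.1 -70.3]
0.25 [14.3 -2.9] [564.4 -73.2]
0.18 [14.5 -1.9] [578.8 -75.1]
0.11 [14.6 -0.9] [593.4 -75.9]
0.05 [12.5  0.1] [605.9 -75.9]
0.0 [10.4  0.6] [616.3 -75.2]
-0.03 [6.2 0.6] [622.5 -74.6]
```

>>> {"fn": "drive_tool", "kwargs": {
  "steps": [
    [0.9,8,-4,0,0.03],
    [0.9,0,0,0,0]
  ]
}}

```text
clock: 3.4
position: [0.4874, -0.044, 0.0716]
ee_rot: [2.765, 1.485, 0.004]
force: [-2.1, -3.5, 9.3]
width: 0.229
gripper_force: 15.0
```

```bash
python3 lev.py
```

```text
3.4 [ 0.48737516 -0.04400636  0.0716335 ] [-2.13612236 -3.46687135  9.28168335] 0.22916402537753564 r 0.208574268745692 lever 0.6214188100542064
```

>>> {"fn": "drive_tool", "kwargs": {
  "steps": [
    [0.9,10.7,-6.5,0,0.06],
    [0.9,12.9,-6.7,0,0.07],
    [0.9,13.4,-5.8,0,0.07],
    [0.9,13.8,-4.9,0,0.07],
    [0.9,14.1,-3.9,0,0.07],
    [0.9,14.3,-2.9,0,0.07],
    [0.9,14.5,-1.9,0,0.07],
    [0.9,14.6,-0.9,0,0.07],
    [0.9,12.5,0.1,0,0.06],
    [0.9,10.4,0.6,0,0.05],
    [0.9,0,0,0,0]
  ]
}}

```text
clock: 4.32
position: [0.616, -0.0765, 0.0709]
ee_rot: [-2.134, -2.305, 0.003]
force: [-4.7, -3.4, 6.1]
width: 0.233
gripper_force: 15.0
```

```bash
python3 lev.py; python3 -c "
from h import *
snap('side','s2')
a=load('s2')['image'][:,:,::-1][130:330,190:400]
cv2.imwrite('pics/s2c.png',cv2.resize(a,None,fx=2.8,fy=2.8,interpolation=cv2.INTER_CUBIC))"
```

```text
4.3167 [ 0.61603527 -0.07648173  0.07094261] [-4.7301842  -3.4487786   6.12064288] 0.23298188838172132 r 0.20971611532306886 lever -0.0241791358843384
```

View pics/s2c.png

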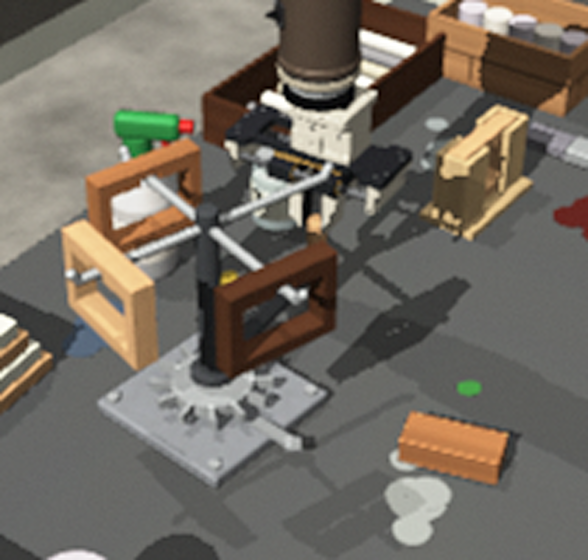

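The first pull left the tree about where it was: lip still at (330,170) in the crop, i.e. (307.9,190.7). The pawl wasn't engaged. The lever is at its back stop now, so I'll make a full stroke.

>>> {"fn": "drive_tool", "kwargs": {
  "steps": [
    [0.9,-10.4,-0.6,0,-0.05],
    [0.9,-12.5,-0.1,0,-0.06],
    [0.9,-14.6,0.9,0,-0.07],
    [0.9,-14.5,1.9,0,-0.07],
    [0.9,-14.3,2.9,0,-0.07],
    [0.9,-14.1,3.9,0,-0.07],
    [0.9,-13.8,4.9,0,-0.07],
    [0.9,-13.4,5.8,0,-0.07],
    [0.9,-12.9,6.7,0,-0.07],
    [0.9,-10.7,6.5,0,-0.06],
    [0.9,-5,3,0,-0.02],
    [0.9,0,0,0,0],
    [0.9,0,0,0,0]
  ]
}}

```text
clock: 5.45
position: [0.4855, -0.042, 0.072]
ee_rot: [2.777, 1.452, 0.013]
force: [13.2, -10.2, -9.6]
width: 0.229
gripper_force: 15.0
```

```bash
python3 lev.py; python3 -c "
from h import *
snap('side','s3')
a=load('s3')['image'][:,:,::-1][130:330,190:400]
cv2.imwrite('pics/s3c.png',cv2.resize(a,None,fx=2.8,fy=2.8,interpolation=cv2.INTER_CUBIC))
d=load('s2');C=np.array([.5985,.1325])
for n in('side0','s2'):
  d=load(n)
  for t in np.arange(-1.8,.1,.0873): 
    a=-.1+np.pi-t; print(n,round(t,2),proj(d,[*(C+.145*np.array([np.cos(a),np.sin(a)])),.242]).round(1)) if n=='s2' else 0
"
```

```text
5.45 [ 0.48551368 -0.04204841  0.07201826] [ 13.19757695 -10.23585382  -9.59604916] 0.22947680986814065 r 0.20792560643739139 lever 0.6340123125572099
s2 -1.8 [290.4 181.7]
s2 -1.71 [294.3 182.9]
s2 -1.63 [298.  184.3]
s2 -1.54 [301.4 186. ]
s2 -1.45 [304.6 187.7]
s2 -1.36 [307.6 189.7]
s2 -1.28 [310.3 191.8]
s2 -1.19 [312.7 194. ]
s2 -1.1 [314.7 196.4]
s2 -1.01 [316.4 198.9]
s2 -0.93 [317.8 201.5]
s2 -0.84 [318.7 204.1]
s2 -0.75 [319.3 206.9]
s2 -0.67 [319.5 209.6]
s2 -0.58 [319.2 212.4]
s2 -0.49 [318.5 215.3]
s2 -0.4 [317.3 218. ]
s2 -0.32 [315.8 220.8]
s2 -0.23 [313.7 223.5]
s2 -0.14 [311.3 226.1]
s2 -0.05 [308.5 228.6]
s2 0.03 [305.2 230.9]
```

View pics/s3c.png

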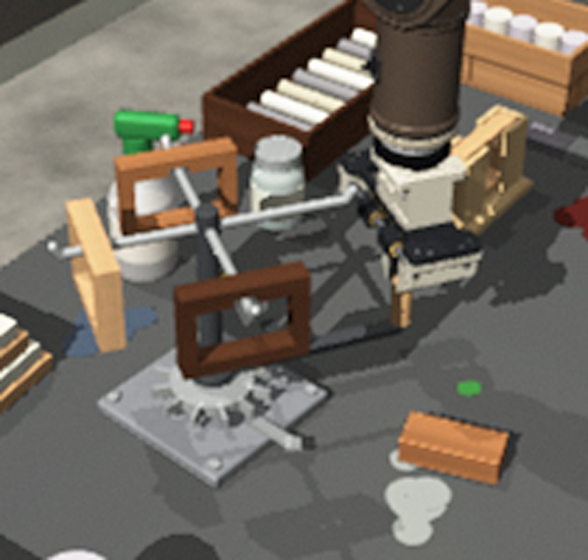

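Lip at (354,192) → (316.4,198.6), so the tree is at about -1.03, i.e. -2 teeth. Two more strokes should bring it to 0.

>>> {"fn": "drive_tool", "kwargs": {
  "steps": [
    [0.9,5,-3,0,0.02],
    [0.9,10.7,-6.5,0,0.06],
    [0.9,12.9,-6.7,0,0.07],
    [0.9,13.4,-5.8,0,0.07],
    [0.9,13.8,-4.9,0,0.07],
    [0.9,14.1,-3.9,0,0.07],
    [0.9,14.3,-2.9,0,0.07],
    [0.9,14.5,-1.9,0,0.07],
    [0.9,14.6,-0.9,0,0.07],
    [0.9,12.5,0.1,0,0.06],
    [0.9,10.4,0.6,0,0.05],
    [0.9,0,0,0,0]
  ]
}}

```text
clock: 6.5
position: [0.6159, -0.076, 0.0709]
ee_rot: [-2.132, -2.305, 0.003]
force: [-4.8, -2.9, 6.0]
width: 0.23
gripper_force: 15.0
```

>>> {"fn": "drive_tool", "kwargs": {
  "steps": [
    [0.9,-10.4,-0.6,0,-0.05],
    [0.9,-12.5,-0.1,0,-0.06],
    [0.9,-14.6,0.9,0,-0.07],
    [0.9,-14.5,1.9,0,-0.07],
    [0.9,-14.3,2.9,0,-0.07],
    [0.9,-14.1,3.9,0,-0.07],
    [0.9,-13.8,4.9,0,-0.07],
    [0.9,-13.4,5.8,0,-0.07],
    [0.9,-12.9,6.7,0,-0.07],
    [0.9,-10.7,6.5,0,-0.06],
    [0.9,-5,3,0,-0.02],
    [0.9,0,0,0,0],
    [0.9,0,0,0,0]
  ]
}}

```text
clock: 7.58
position: [0.4857, -0.0417, 0.072]
ee_rot: [2.776, 1.454, 0.013]
force: [14.1, -9.6, -10.2]
width: 0.226
gripper_force: 15.0
```

>>> {"fn": "drive_tool", "kwargs": {
  "steps": [
    [0.9,5,-3,0,0.02],
    [0.9,10.7,-6.5,0,0.06],
    [0.9,12.9,-6.7,0,0.07],
    [0.9,13.4,-5.8,0,0.07],
    [0.9,13.8,-4.9,0,0.07],
    [0.9,14.1,-3.9,0,0.07],
    [0.9,14.3,-2.9,0,0.07],
    [0.9,14.5,-1.9,0,0.07],
    [0.9,14.6,-0.9,0,0.07],
    [0.9,12.5,0.1,0,0.06],
    [0.9,10.4,0.6,0,0.05],
    [0.9,0,0,0,0]
  ]
}}

```text
clock: 8.58
position: [0.6159, -0.0756, 0.0709]
ee_rot: [-2.131, -2.306, 0.003]
force: [-4.2, -1.5, 6.6]
width: 0.23
gripper_force: 15.0
```

```bash
python3 lev.py; python3 -c "
from h import *
snap('side','s4')
a=load('s4')['image'][:,:,::-1][130:330,190:400]
cv2.imwrite('pics/s4c.png',cv2.resize(a,None,fx=2.8,fy=2.8,interpolation=cv2.INTER_CUBIC))
"
```

```text
8.5833 [ 0.61586953 -0.07563747  0.07088085] [-4.21327089 -1.49585478  6.64155839] 0.23005150822064752 r 0.2088609747923583 lever -0.023726340155385106
```

View pics/s4c.png

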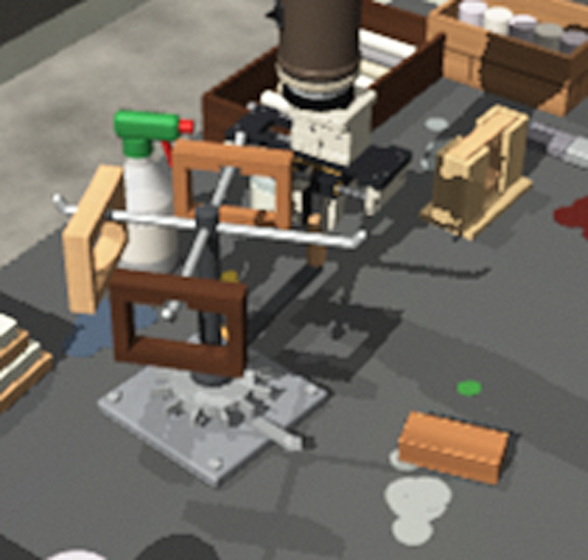

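Lip at (360,236) → (318.6,214.3), tree at about -0.52. One last stroke, then release and rise.

>>> {"fn": "drive_tool", "kwargs": {
  "steps": [
    [0.9,-10.4,-0.6,0,-0.05],
    [0.9,-12.5,-0.1,0,-0.06],
    [0.9,-14.6,0.9,0,-0.07],
    [0.9,-14.5,1.9,0,-0.07],
    [0.9,-14.3,2.9,0,-0.07],
    [0.9,-14.1,3.9,0,-0.07],
    [0.9,-13.8,4.9,0,-0.07],
    [0.9,-13.4,5.8,0,-0.07],
    [0.9,-12.9,6.7,0,-0.07],
    [0.9,-10.7,6.5,0,-0.06],
    [0.9,-5,3,0,-0.02],
    [0.9,0,0,0,0],
    [0.9,0,0,0,0],
    [0.9,5,-3,0,0],
    [0.9,0,0,0,0]
  ]
}}

```text
clock: 9.88
position: [0.487, -0.0425, 0.0716]
ee_rot: [2.781, 1.459, 0.004]
force: [-0.3, 0.8, 10.1]
width: 0.228
gripper_force: 15.0
```

>>> {"fn": "drive_tool", "kwargs": {
  "steps": [
    [0,0,0,0,0],
    [0,0,0,0,0],
    [0,0,0,0,0],
    [0,0,0,0,0],
    [0,0,0,0,0],
    [0,0,0,0,0],
    [0,0,0,0,0],
    [0,0,0,0,0],
    [0,0,0,35,0],
    [0,0,0,40,0],
    [0,0,0,40,0],
    [0,0,0,40,0],
    [0,0,0,0,0]
  ]
}}

```text
clock: 10.97
position: [0.4888, -0.0425, 0.233]
ee_rot: [2.778, 1.456, 0.017]
force: [0.4, 0.3, -1.4]
width: 1.0
gripper_force: 0.0
```

```bash
python3 lev.py; python3 -c "
from h import *
S=snap('scene','c5');D=snap('side','s5')
a=S['image'][:,:,::-1][120:300,180:360]; b=D['image'][:,:,::-1][150:320,200:400]
c=S['image'][:,:,::-1][300:390,140:230]
a=cv2.resize(a,(400,400),interpolation=cv2.INTER_CUBIC);b=cv2.resize(b,(400,340),interpolation=cv2.INTER_CUBIC)
m=np.zeros((600,800,3),np.uint8);m[:400,:400]=a;m[:340,400:]=b
c=cv2.resize(c,(250,250),interpolation=cv2.INTER_CUBIC);m[345:595,400:650]=c
cv2.imwrite('pics/m5.png',m)
"
```

```text
10.9667 [ 0.4888045  -0.04247355  0.23299535] [ 0.36513927  0.3389089  -1.44739913] 1.0003753023669208 r 0.2065159710311105 lever 0.6195161329381353
```

View pics/m5.png

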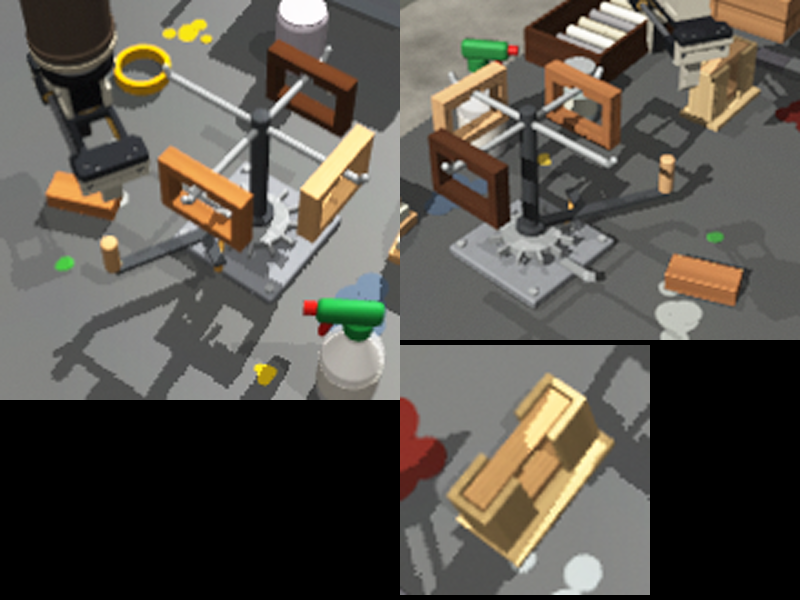

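Tree check: lip in scene at (254.7,151), in side at (306.5,230.5); post top in scene (296.6,171.8), in side (264,208.5). The rack is seen in the third panel. Moving towards the rack.

```bash
python3 - <<'E'
from h import *
S=load('c5');D=load('s5')
print('tip',atz(S,254.7,151,.243),atz(D,306.5,230.5,.243))
print('post',atz(S,296.6,171.8,.25),atz(D,264,208.5,.25))
for u,v in[(450,247),(537,305),(617,237)]: print('base',atz(D,200+(u-400)/2,150+v/2,.016))
for u,v in[(271,298),(342,234)]: print('baseS',atz(S,180+u/2.222,120+v/2.222,.016))
E
```

```text
tip [0.4612662  0.14102314 0.243     ] [0.45245421 0.14967596 0.243     ]
post [0.60244811 0.12943398 0.25      ] [0.58934672 0.14515593 0.25      ]
base [0.68911939 0.208406   0.016     ]
base [0.51807566 0.22568585 0.016     ]
base [0.50751998 0.04948052 0.016     ]
baseS [0.67721982 0.04177677 0.016     ]
baseS [0.71006392 0.18037434 0.016     ]
```

>>> {"fn": "drive_tool", "kwargs": {
  "steps": [
    [0,3,-15,5,0.05],
    [0,10,-35,5,0.113],
    [0,10,-35,5,0.113],
    [0,10,-35,5,0.113],
    [0,10,-35,0,0.113],
    [0,10,-35,0,0.063],
    [0,10,-35,0,0],
    [0,10,-35,0,0],
    [0,6,-10,0,0],
    [0,0,0,0,0],
    [0,0,0,0,0],
    [0,0,0,0,0]
  ]
}}

```text
clock: 12.07
position: [0.5629, -0.3089, 0.244]
ee_rot: [-2.268, -2.17, 0.0]
force: [-0.4, 0.4, -1.9]
width: 1.0
gripper_force: 0.0
```

```bash
python3 - <<'E'
from h import *
d=snap('wrist','w6');o=observe();print(o['position'],o['ee_rot'],d['xyz'])
cv2.imwrite('pics/w6c.png',d['image'][:,:,::-1][20:420,80:480] if 0 else d['image'][:,:,::-1])
for P in[(.552,-.355,.1),(.598,-.355,.1),(.575,-.29,.1),(.575,-.42,.1)]: print(proj(d,P))
E
```

```text
[ 0.56317194 -0.30867515  0.24450789] [-2.26766341e+00 -2.17137451e+00 -2.38163448e-04] [ 0.56675876 -0.23031139  0.43544463]
[269.96721068 229.68289909]
[310.81247307 228.04502451]
[288.43224152 171.68212853]
[292.10611881 280.32208452]
```

View pics/w6.png

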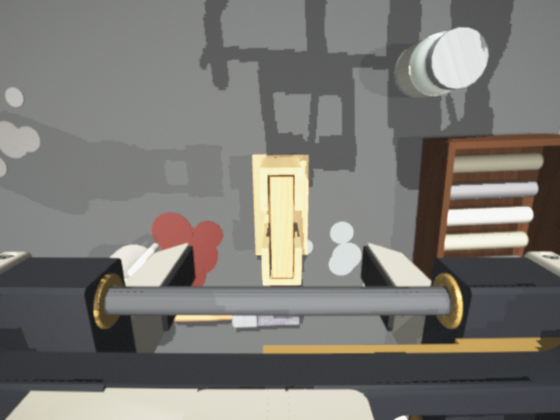

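Wrist: frame top bar spans (271,176)-(294,277), centred at about (282.5,226.5), standing nearly parallel to the y axis. Jar lid at (460,58).

```bash
python3 - <<'E'
from h import *
d=load('w6')
for p in[(271,176),(293.5,176),(271,277.5),(294.5,277.5),(282.5,226.5)]: print(atz(d,*p,.1))
o=observe()
r=R.from_rotvec(o['ee_rot']).as_matrix();print(o['position'],np.arctan2(r[1,1],r[0,1]),r[:,2])
E
```

```text
[ 0.55618184 -0.29386553  0.1       ]
[ 0.58026692 -0.29489898  0.1       ]
[ 0.5501856  -0.41520382  0.1       ]
[ 0.5779387  -0.41637902  0.1       ]
[ 0.56625492 -0.3517955   0.1       ]
[ 0.56317194 -0.30867515  0.24450789] -0.043374997283047875 [-0.00126013  0.00153537 -0.99999803]
```

>>> {"fn": "drive_tool", "kwargs": {
  "steps": [
    [0,1,-23,0,0],
    [0,2,-23.5,0,0],
    [0,0,0,-35,0],
    [0,0,0,-35,0],
    [0,0,0,0,0]
  ],
  "grip_force": 20
}}

```text
clock: 12.53
position: [0.5631, -0.3534, 0.1689]
ee_rot: [-2.262, -2.165, 0.004]
force: [-2.9, 0.5, -2.8]
width: 1.0
gripper_force: 0.0
```

```bash
python3 -c "
from h import *
print(observe()['position'])"
```

```text
[ 0.56314083 -0.35342347  0.16888865]
```

>>> {"fn": "drive_tool", "kwargs": {
  "steps": [
    [0,3,-2,-27,0],
    [0,0,0,-35,0],
    [0,0,0,-30,0],
    [0,0,0,-4.5,0],
    [0,0,0,0,0],
    [0.9,0,0,0,0],
    [0.9,0,0,0,0],
    [0.9,0,0,0,0],
    [0.9,0,0,0,0],
    [0.9,0,0,0,0],
    [0.9,0,0,0,0],
    [0.9,0,0,0,0],
    [0.9,0,0,0,0],
    [0.9,0,0,0,0],
    [0.9,0,0,0,0],
    [0.9,0,0,0,0],
    [0.9,0,0,0,0]
  ]
}}

```text
clock: 13.95
position: [0.5693, -0.3591, 0.0788]
ee_rot: [-2.271, -2.171, 0.0]
force: [-0.3, -0.3, -1.0]
width: 0.177
gripper_force: 0.0
```

>>> {"fn": "drive_tool", "kwargs": {
  "steps": [
    [0.9,0,0,15,0],
    [0.9,0,0,20,0],
    [0.9,0,0,25,0],
    [0.9,0,0,30,0],
    [0.9,0,0,30,0],
    [0.9,0,0,20,0],
    [0.9,0,0,0,0],
    [0.9,0,0,0,0]
  ]
}}

```text
clock: 14.62
position: [0.57, -0.3595, 0.2201]
ee_rot: [2.269, 2.169, 0.001]
force: [-1.7, 0.2, -0.5]
width: 0.097
gripper_force: 0.0
```

```bash
python3 - <<'E'
from h import *
W=snap('wrist','w7');S=snap('scene','c7');D=snap('side','s7')
f=lambda i,y0,y1,x0,x1,w,h:cv2.resize(i['image'][:,:,::-1][y0:y1,x0:x1],(w,h),interpolation=cv2.INTER_CUBIC)
m=np.zeros((600,800,3),np.uint8)
m[:300,:400]=f(W,0,420,0,560,400,300);m[:300,400:]=f(S,270,405,130,310,400,300);m[300:,:400]=f(D,120,270,300,500,400,300);m[300:,400:]=f(S,120,300,150,390,400,300)
cv2.imwrite('pics/m7.png',m);o=observe();print(o['width'],o['gripper_force'],o['force'],o['position'],o['joints'])
E
```

```text
0.09887455478860635 0.0 [-1.52838304  0.40246353 -1.05286969] [ 0.56870565 -0.35857435  0.21730897] [ 0.32283293  0.50245414  0.25588718  1.42075688 -0.12930142  1.23731611
  0.5459925 ]
```

View pics/m7.png

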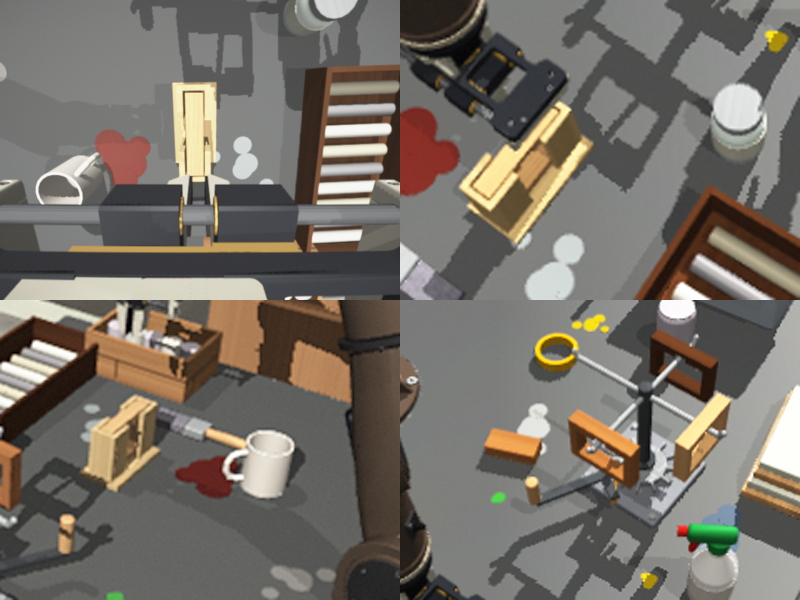

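The frame is still in its rack and the fingers closed on nothing. I'll check the geometry before trying again.

```bash
python3 - <<'E'
from h import *
W=load('w7');D=load('s7');S=load('c7')
print('tcp px',proj(W,[.5687,-.3586,.2173])/1.4)
for u,v in[(183,92),(204,92),(194,134)]: print('wrist',atz(W,u*1.4,v*1.4,.1))
# predicted rack outlines in mosaic panels
def scn(P): p=proj(S,P); return (400+(p[0]-130)/180*400,(p[1]-270)/135*300)
def sd(P): p=proj(D,P); return ((p[0]-300)*2,300+(p[1]-120)*2)
for n,P in dict(bc=(.566,-.355,.1),b1=(.568,-.295,.1),b2=(.564,-.415,.1),).items(): print(n,np.round(scn(P)),np.round(sd(P)),np.round(proj(W,P)/1.4))
print(observe()['position'],W['xyz'],W['attitude'])
print('jar',np.round(scn((.746,-.182,.1))))
E
```

```text
tcp px [196.8928105  169.41354725]
wrist [ 0.55268408 -0.29406758  0.1       ]
wrist [ 0.58072236 -0.29533042  0.1       ]
wrist [ 0.56449605 -0.35218278  0.1       ]
bc [515. 146.] [124. 416.] [195. 136.]
b1 [550. 104.] [105. 431.] [194.  92.]
b2 [480. 190.] [142. 401.] [196. 175.]
[ 0.56870565 -0.35857435  0.21730897] [ 0.57303633 -0.28040158  0.41138144] [ 2.84794296 -0.06408486 -0.0062156 ]
jar [737. 102.]
```

```bash
python3 - <<'E'
from h import *
W=load('w7')
for dz in(0,.01,.019,.03,.04): print(dz,(proj(W,[.5687,-.3586,.2173+dz])/1.4).round(1),(proj(W,[.5687,-.3586+.0095,.2173+dz])/1.4).round(1))
m=W['image'][:,:,::-1][210:330,220:340]
cv2.imwrite('pics/w7z.png',cv2.resize(m,(600,600),interpolation=cv2.INTER_CUBIC))
E
```

```text
0 [196.9 169.4] [196.4 159.7]
0.01 [196.9 173.7] [196.3 163.5]
0.019 [196.8 177.9] [196.3 167.4]
0.03 [196.8 183.6] [196.2 172.5]
0.04 [196.7 189.4] [196.1 177.8]
```

>>> {"fn": "drive_tool", "kwargs": {
  "steps": [
    [0,0,0,-20,0],
    [0,0,0,-20,0],
    [0,0,0,-10,0],
    [0,0,0,0,0],
    [0,0,0,0,0],
    [0,0,0,0,0],
    [0,0,0,0,0],
    [0,0,0,0,0],
    [0,0,0,0,0],
    [0,0,0,0,0],
    [0,0,0,0,0]
  ]
}}

```text
clock: 15.68
position: [0.5695, -0.3591, 0.1692]
ee_rot: [2.271, 2.171, 0.0]
force: [-1.4, 0.7, -1.4]
width: 0.85
gripper_force: 0.0
```

```bash
python3 - <<'E'
from h import *
W=load('w7')['image'].astype(int)
for u in(262,270,276,282,292): print(u,[(v,W[v,u].tolist()) for v in range(232,276,4)])
E
```

```text
262 [(232, [243, 220, 161]), (236, [240, 213, 154]), (240, [240, 215, 156]), (244, [225, 220, 201]), (248, [223, 221, 206]), (252, [224, 221, 206]), (256, [223, 220, 205]), (260, [215, 212, 194]), (264, [211, 208, 190]), (268, [189, 186, 170]), (272, [153, 151, 139])]
270 [(232, [247, 239, 189]), (236, [247, 238, 186]), (240, [247, 237, 185]), (244, [247, 236, 183]), (248, [231, 211, 155]), (252, [241, 226, 171]), (256, [84, 85, 84]), (260, [84, 84, 84]), (264, [80, 81, 81]), (268, [81, 81, 81]), (272, [81, 82, 81])]
276 [(232, [247, 235, 181]), (236, [247, 235, 180]), (240, [247, 235, 181]), (244, [246, 231, 175]), (248, [244, 232, 179]), (252, [246, 240, 194]), (256, [91, 92, 91]), (260, [89, 90, 89]), (264, [90, 91, 90]), (268, [90, 92, 91]), (272, [91, 92, 91])]
282 [(232, [247, 238, 185]), (236, [247, 238, 186]), (240, [247, 237, 185]), (244, [247, 234, 180]), (248, [245, 235, 184]), (252, [246, 240, 196]), (256, [92, 92, 90]), (260, [90, 91, 90]), (264, [90, 91, 90]), (268, [91, 92, 90]), (272, [92, 92, 91])]
292 [(232, [246, 240, 195]), (236, [247, 242, 199]), (240, [246, 241, 196]), (244, [229, 224, 205]), (248, [217, 215, 198]), (252, [209, 205, 188]), (256, [200, 196, 179]), (260, [163, 160, 148]), (264, [130, 128, 118]), (268, [107, 105, 97]), (272, [79, 79, 75])]
```

>>> {"fn": "drive_tool", "kwargs": {
  "steps": [
    [0,-3,4,-20,0],
    [0,0,0,-30,0],
    [0,0,0,-30,0],
    [0,0,0,-10,0],
    [0,0,0,-10,0],
    [0,0,0,0,0],
    [0,0,0,0,0]
  ]
}}

```text
clock: 16.27
position: [0.5669, -0.3556, 0.0698]
ee_rot: [2.271, 2.17, 0.0]
force: [-1.6, 0.0, -1.1]
width: 1.004
gripper_force: 0.0
```

>>> {"fn": "drive_tool", "kwargs": {
  "steps": [
    [0,0,0,-8,0],
    [0,0,0,-8,0],
    [0,0,0,0,0],
    [0.9,0,0,0,0],
    [0.9,0,0,0,0],
    [0.9,0,0,0,0],
    [0.9,0,0,0,0],
    [0.9,0,0,0,0],
    [0.9,0,0,0,0],
    [0.9,0,0,0,0],
    [0.9,0,0,0,0],
    [0.9,0,0,0,0],
    [0.9,0,0,0,0],
    [0.9,0,0,0,0],
    [0.9,0,0,0,0],
    [0.9,0,0,0,0]
  ]
}}

```text
clock: 17.6
position: [0.5664, -0.3551, 0.0529]
ee_rot: [-2.271, -2.171, -0.0]
force: [-2.0, 0.5, -1.9]
width: 0.259
gripper_force: 19.9
```

Gripped at 24 mm (0.259, 20 N). Lifting straight up while I triangulate the branch.

>>> {"fn": "drive_tool", "kwargs": {
  "steps": [
    [0.9,0,0,8,0],
    [0.9,0,0,15,0],
    [0.9,0,0,25,0],
    [0.9,0,0,30,0],
    [0.9,0,0,30,0],
    [0.9,0,0,25,0],
    [0.9,0,0,7,0],
    [0.9,0,0,0,0],
    [0.9,0,0,0,0]
  ]
}}

```text
clock: 18.35
position: [0.5661, -0.3548, 0.1923]
ee_rot: [-2.271, -2.17, 0.0]
force: [-1.3, -0.1, -2.6]
width: 0.259
gripper_force: 19.9
```

```bash
python3 - <<'E'
from h import *
S=load('c5');D=load('s5')
def tri(*rs):
    A=0;b=0
    for c,r in rs:
        r=r/np.linalg.norm(r);P=np.eye(3)-np.outer(r,r);A=A+P;b=b+P@c
    x=np.linalg.solve(A,b);return x,[np.linalg.norm(np.cross(x-c,r/np.linalg.norm(r))) for c,r in rs]
print('tip',tri(ray(S,254.7,151),ray(D,306.5,230.5)))
print('post',tri(ray(S,296.6,171.8),ray(D,264,208.5)))
print('post0',tri(ray(load('scene0'),297.7,173.2),ray(D,263.8,206.1)))
print('grip', tri(ray(S,180+110/2.222,120+242/2.222),ray(D,200+267/2,150+160/2)))
o=observe();print(o['position'],o['width'],o['gripper_force'])
E
```

```text
tip (array([0.45718555, 0.14454796, 0.23761978]), [np.float64(0.001142587700321642), np.float64(0.0011425877003217696)])
post (array([0.59803791, 0.13573033, 0.24106835]), [np.float64(0.0008097948577493021), np.float64(0.0008097948577494449)])
post0 (array([0.60356808, 0.13056461, 0.24364132]), [np.float64(0.0015131305930971908), np.float64(0.0015131305930971527)])
grip (array([ 0.48712886, -0.04236539,  0.10892529]), [np.float64(0.001716156824416666), np.float64(0.0017161568244168188)])
[ 0.56607702 -0.35482223  0.19231715] 0.25916451008926117 19.944628234952688
```

>>> {"fn": "drive_tool", "kwargs": {
  "steps": [
    [0.9,-8,15,0,0],
    [0.9,-17,30,0,-0.01],
    [0.9,-18,31,0,-0.01],
    [0.9,-18,31,0,-0.01],
    [0.9,-18,31,0,-0.01],
    [0.9,-17,30,0,0],
    [0.9,-10,17,0,0],
    [0.9,0,0,0,0],
    [0.9,0,0,-25,0],
    [0.9,0,0,-35,0],
    [0.9,0,0,-35,0],
    [0.9,0,0,-25,0],
    [0.9,0,0,-12,0],
    [0.9,0,0,-6,0],
    [0.9,0,0,0,0],
    [0.9,0,0,0,0]
  ]
}}

```text
clock: 19.68
position: [0.4601, -0.1703, 0.0546]
ee_rot: [-2.314, -2.124, 0.001]
force: [-0.9, -0.1, -2.4]
width: 0.26
gripper_force: 19.9
```

```bash
python3 -c "
from h import *
o=observe();print(o['position'],o['width'],o['force'],R.from_rotvec(o['ee_rot']).as_matrix()[:,1])"
```

```text
[ 0.46009488 -0.17029964  0.05464071] 0.2597366741947284 [-0.90441165 -0.06315576 -2.37948795] [ 0.99634736 -0.08538632 -0.00105635]
```

Lowering the last 11 mm until contact.

>>> {"fn": "drive_tool", "kwargs": {
  "steps": [
    [0.9,0,0,-4,0],
    [0.9,0,0,-3,0],
    [0.9,0,0,-2,0],
    [0.9,0,0,-1,0],
    [0.9,0,0,0,0],
    [0.9,0,0,0,0],
    [0.9,0,0,0,0]
  ]
}}

```text
clock: 20.27
position: [0.4605, -0.1701, 0.0451]
ee_rot: [2.314, 2.125, 0.0]
force: [-2.1, 0.4, -2.6]
width: 0.256
gripper_force: 19.9
```

>>> {"fn": "drive_tool", "kwargs": {
  "steps": [
    [0.9,0,0,-1,0],
    [0.9,0,0,-1,0],
    [0.9,0,0,0,0],
    [0.9,0,0,0,0]
  ]
}}

```text
clock: 20.6
position: [0.4603, -0.1701, 0.0428]
ee_rot: [-2.314, -2.125, 0.0]
force: [-0.8, 0.4, -1.7]
width: 0.261
gripper_force: 19.9
```

>>> {"fn": "drive_tool", "kwargs": {
  "steps": [
    [0.9,0,0,-1,0],
    [0.9,0,0,0,0],
    [0.9,0,0,0,0]
  ]
}}

```text
clock: 20.85
position: [0.4609, -0.1702, 0.0427]
ee_rot: [2.313, 2.124, 0.001]
force: [-3.2, 0.3, 9.2]
width: 0.259
gripper_force: 20.1
```

>>> {"fn": "drive_tool", "kwargs": {
  "steps": [
    [0,0,0,0,0],
    [0,0,0,0,0],
    [0,0,0,0,0],
    [0,0,0,0,0],
    [0,0,0,0,0],
    [0,0,0,0,0],
    [0,0,0,0,0],
    [0,0,0,0,0],
    [0,0,0,0,0],
    [0,0,0,0,0],
    [0,0,0,0,0],
    [0,0,0,0,0],
    [0,0,0,0,0]
  ]
}}

```text
clock: 21.93
position: [0.4604, -0.1701, 0.0419]
ee_rot: [2.314, 2.125, 0.0]
force: [-1.0, -0.2, -2.0]
width: 0.998
gripper_force: 0.0
```

```bash
python3 -c "
from h import *
W=snap('wrist','w8');o=observe();print(o['position'],o['width'],o['force'])
for y in(-.06,-.011,.011,.06): print(proj(W,[.4605+.0851*y,-.1702+.9964*y,.09]))
im=W['image'].astype(int)
for v in range(150,300,10): print(v,[tuple(im[v,u]//10) for u in range(240,320,6)])
"
```

```text
[ 0.46041515 -0.17012433  0.04192979] 1.0019371248227174 [-1.0304232  -0.49111989 -1.40827155]
[277.85301652 371.8796024 ]
[277.93018907 295.72799508]
[277.96921378 256.77192366]
[278.06748607 157.3160217 ]
150 [(np.int64(13), np.int64(13), np.int64(13)), (np.int64(13), np.int64(13), np.int64(13)), (np.int64(14), np.int64(14), np.int64(13)), (np.int64(23), np.int64(20), np.int64(14)), (np.int64(23), np.int64(20), np.int64(14)), (np.int64(23), np.int64(20), np.int64(14)), (np.int64(23), np.int64(20), np.int64(14)), (np.int64(23), np.int64(19), np.int64(14)), (np.int64(23), np.int64(19), np.int64(14)), (np.int64(23), np.int64(19), np.int64(14)), (np.int64(9), np.int64(10), np.int64(9)), (np.int64(9), np.int64(9), np.int64(9)), (np.int64(9), np.int64(9), np.int64(9)), (np.int64(9), np.int64(9), np.int64(9))]
160 [(np.int64(13), np.int64(13), np.int64(13)), (np.int64(13), np.int64(13), np.int64(13)), (np.int64(24), np.int64(24), np.int64(20)), (np.int64(24), np.int64(24), np.int64(20)), (np.int64(24), np.int64(24), np.int64(20)), (np.int64(24), np.int64(24), np.int64(20)), (np.int64(24),
[... 7640 characters left out ...]
4(14), np.int64(14), np.int64(14)), (np.int64(14), np.int64(14), np.int64(14))]
290 [(np.int64(13), np.int64(13), np.int64(13)), (np.int64(13), np.int64(13), np.int64(13)), (np.int64(13), np.int64(13), np.int64(13)), (np.int64(13), np.int64(13), np.int64(13)), (np.int64(13), np.int64(13), np.int64(13)), (np.int64(13), np.int64(13), np.int64(13)), (np.int64(13), np.int64(13), np.int64(13)), (np.int64(13), np.int64(13), np.int64(13)), (np.int64(13), np.int64(13), np.int64(13)), (np.int64(13), np.int64(13), np.int64(13)), (np.int64(13), np.int64(13), np.int64(13)), (np.int64(13), np.int64(13), np.int64(13)), (np.int64(13), np.int64(13), np.int64(13)), (np.int64(13), np.int64(13), np.int64(13))]
```

The frame stands as predicted (top bar's far end at row ~155, expected 157). Sliding along the bar to its right end and regripping.

>>> {"fn": "drive_tool", "kwargs": {
  "steps": [
    [0,-1.7,-20,0,0],
    [0,-1.8,-21,0,0],
    [0,-0.2,-3,0,0],
    [0,0,0,0,0],
    [0.9,0,0,0,0],
    [0.9,0,0,0,0],
    [0.9,0,0,0,0],
    [0.9,0,0,0,0],
    [0.9,0,0,0,0],
    [0.9,0,0,0,0],
    [0.9,0,0,0,0],
    [0.9,0,0,0,0],
    [0.9,0,0,0,0],
    [0.9,0,0,0,0],
    [0.9,0,0,0,0],
    [0.9,0,0,0,0],
    [0.9,0,0,0,0],
    [0.9,0,0,0,0]
  ],
  "grip_force": 40
}}

```text
clock: 23.48
position: [0.4567, -0.2141, 0.0419]
ee_rot: [-2.314, -2.125, -0.0]
force: [-1.6, -0.2, -2.4]
width: 0.256
gripper_force: 40.0
```

```bash
python3 -c "
from h import *
o=observe();print(o['position'],o['width'],o['force'],R.from_rotvec(o['ee_rot']).as_matrix()[:,1])"
```

```text
[ 0.45666327 -0.21411734  0.04191733] 0.2557704191717931 [-1.64949254 -0.15396798 -2.40376365] [ 9.96369700e-01 -8.51317860e-02  8.91178745e-07]
```

>>> {"fn": "drive_tool", "kwargs": {
  "steps": [
    [0.9,0,0,6,0],
    [0.9,0,0,12,0],
    [0.9,0,0,25,0],
    [0.9,0,0,35,0],
    [0.9,0,0,38,0],
    [0.9,0,0,38,0],
    [0.9,0,0,25,0],
    [0.9,-3,0,6,0],
    [0.9,-16,15,0,0],
    [0.9,-16,25,0,0],
    [0.9,-14,34,0,0],
    [0.9,0,35,0,0],
    [0.9,0,35,0,0],
    [0.9,0,35,0,0],
    [0.9,0,35,0,0],
    [0.9,0,35,0,0],
    [0.9,0,35,0,0],
    [0.9,0,25,0,0],
    [0.9,0,10,0,0],
    [0.9,0,0,0,0]
  ]
}}

```text
clock: 25.15
position: [0.4068, 0.1071, 0.2262]
ee_rot: [-2.309, -2.129, 0.001]
force: [-2.3, -1.2, -1.7]
width: 0.258
gripper_force: 40.0
```

>>> {"fn": "drive_tool", "kwargs": {
  "steps": [
    [0.9,0,0,0,0],
    [0.9,0,0,0,0],
    [0.9,0,0,0,0]
  ]
}}

```text
clock: 25.4
position: [0.4076, 0.1033, 0.2267]
ee_rot: [2.316, 2.122, -0.001]
force: [-0.8, -1.5, -2.5]
width: 0.26
gripper_force: 40.0
```

```bash
python3 - <<'E'
from h import *
W=snap('wrist','w9');S=snap('scene','c9');D=snap('side','s9')
o=observe();print(o['position'],o['width'],o['gripper_force'],o['force'],R.from_rotvec(o['ee_rot']).as_matrix()[:,1])
f=lambda i,y0,y1,x0,x1,w,h:cv2.resize(i['image'][:,:,::-1][y0:y1,x0:x1],(w,h),interpolation=cv2.INTER_CUBIC)
m=np.zeros((600,800,3),np.uint8)
m[:300,:400]=f(W,0,420,0,560,400,300);m[300:,:400]=f(S,100,235,200,380,400,300);m[:300,400:]=f(D,150,300,220,420,400,300)
m[300:,400:]=f(W,0,210,140,420,400,300)
cv2.imwrite('pics/m9.png',m)
E
```

```text
[0.40771419 0.1039326  0.22689986] 0.2527115431435626 39.96168315410614 [-1.06941824  0.26169325 -2.79460704] [ 9.96229946e-01 -8.67519201e-02 -5.06155804e-06]
```

View pics/m9.png

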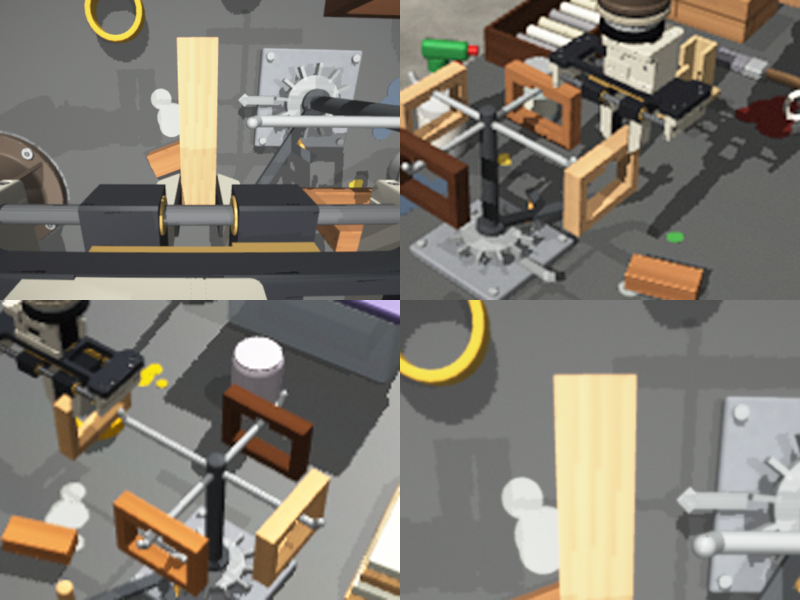

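Wrist: lip of the branch at about (355,171.5), branch running level along row ~170 to the right; frame bar's far end at row 52.5, columns 247-306. The frame hangs level in the gripper. Computing the notch-to-branch offset.

```bash
python3 - <<'E'
from h import *
W=load('w9')
print('tip',atz(W,354,171.5,.24), 'branch',atz(W,140+790/2*0+ (790-400)*.7,(541-300)*.7,.235))
print('post', atz(W,315*1.4,102*1.4,.25))
L,Rr=atz(W,247,52.5,.2749),atz(W,306,52.5,.2749);e=(L+Rr)/2;print('far end',L,Rr)
print('end pred',[.4077+.0851*.104,.1039+.9964*.104])
for n,k,P in(('side','s9',(400,0,220,150)),):
    D=load(k);
    for q in((.4125,.1477,.275),(.4125+.0051,.1477+.06,.275),(.4125-.0051,.1477-.06,.275),(.4176,.2077,.185)): p=proj(D,q);print(q,(400+(p[0]-220)*2,(p[1]-150)*2))
E
```

```text
tip [0.45481994 0.14671952 0.24      ] branch [0.49038401 0.1444451  0.235     ]
post [0.49846527 0.16005446 0.25      ]
far end [0.40394282 0.20718471 0.2749    ] [0.42818877 0.2050676  0.2749    ]
end pred [0.4165504, 0.20752559999999998]
(0.4125, 0.1477, 0.275) (np.float64(601.9981167854928), np.float64(151.10654606173773))
(0.41759999999999997, 0.2077, 0.275) (np.float64(570.2911814000945), np.float64(174.65753037548063))
(0.4074, 0.0877, 0.275) (np.float64(631.8840454475394), np.float64(128.90969344300754))
(0.4176, 0.2077, 0.185) (np.float64(568.7290146753656), np.float64(232.67962797374025))
```

>>> {"fn": "drive_tool", "kwargs": {
  "steps": [
    [0.9,6,0,0,0],
    [0.9,10,0,0,0],
    [0.9,10,-0.5,0,0],
    [0.9,10,0,0,0],
    [0.9,10,-0.5,0,0],
    [0.9,10,0,0,0],
    [0.9,10,-0.5,0,0],
    [0.9,8,0,0,0.01],
    [0.9,5,-0.5,0,0.01],
    [0.9,0,0,0,0],
    [0.9,0,0,0,0],
    [0.9,0,0,0,0]
  ]
}}

```text
clock: 26.55
position: [0.4863, 0.1029, 0.2269]
ee_rot: [-2.292, -2.148, 0.0]
force: [-0.6, 0.2, -2.7]
width: 0.26
gripper_force: 40.0
```

```bash
python3 - <<'E'
from h import *
W=snap('wrist','w10');o=observe();print(o['position'],o['width'],o['force'])
im=W['image'].astype(int)
# branch top edge/bottom rows right of frame, at several columns
for u in (330,350,370,390,410): print(u,[(v,im[v,u].sum()//3) for v in range(140,215,3)])
print(proj(W,[.49,.1444,.235]),proj(W,[.55,.14,.235]))
E
```

```text
[0.48623527 0.10294583 0.22696386] 0.2601893750761595 [-2.41760492  0.45333113 -2.4046549 ]
330 [(140, np.int64(112)), (143, np.int64(172)), (146, np.int64(202)), (149, np.int64(176)), (152, np.int64(163)), (155, np.int64(111)), (158, np.int64(111)), (161, np.int64(113)), (164, np.int64(144)), (167, np.int64(217)), (170, np.int64(212)), (173, np.int64(153)), (176, np.int64(223)), (179, np.int64(240)), (182, np.int64(231)), (185, np.int64(201)), (188, np.int64(124)), (191, np.int64(172)), (194, np.int64(173)), (197, np.int64(175)), (200, np.int64(178)), (203, np.int64(171)), (206, np.int64(118)), (209, np.int64(94)), (212, np.int64(113))]
350 [(140, np.int64(220)), (143, np.int64(199)), (146, np.int64(201)), (149, np.int64(204)), (152, np.int64(202)), (155, np.int64(199)), (158, np.int64(197)), (161, np.int64(211)), (164, np.int64(206)), (167, np.int64(203)), (170, np.int64(203)), (173, np.int64(131)), (176, np.int64(217)), (179, np.int64(238)), (182, np.int64(233)), (185, np.int64(210)), (188, np.int64(151)), (191, np.int64(85)), (194, np.int64(78)), (197, np.int64(77)), (200, np.int
[... 1085 characters left out ...]
64(129)), (203, np.int64(131)), (206, np.int64(131)), (209, np.int64(129)), (212, np.int64(113))]
410 [(140, np.int64(131)), (143, np.int64(109)), (146, np.int64(119)), (149, np.int64(114)), (152, np.int64(44)), (155, np.int64(38)), (158, np.int64(38)), (161, np.int64(56)), (164, np.int64(64)), (167, np.int64(58)), (170, np.int64(53)), (173, np.int64(48)), (176, np.int64(170)), (179, np.int64(226)), (182, np.int64(233)), (185, np.int64(225)), (188, np.int64(188)), (191, np.int64(132)), (194, np.int64(143)), (197, np.int64(129)), (200, np.int64(128)), (203, np.int64(107)), (206, np.int64(103)), (209, np.int64(123)), (212, np.int64(124))]
[279.50056923 179.49543162] [381.61190125 180.44903278]
```

Branch lies at row ~180 at the frame, within about 2 mm of the notch. Lowering.

>>> {"fn": "drive_tool", "kwargs": {
  "steps": [
    [0.9,0,-1.5,-6,0],
    [0.9,0,0,-8,0],
    [0.9,0,0,-6,0],
    [0.9,0,0,-3,0],
    [0.9,0,0,-2,0],
    [0.9,0,0,0,0],
    [0.9,0,0,0,0],
    [0.9,0,0,0,0]
  ]
}}

```text
clock: 27.27
position: [0.4869, 0.1015, 0.2021]
ee_rot: [2.292, 2.148, 0.001]
force: [-1.3, 0.1, -2.4]
width: 0.261
gripper_force: 40.0
```

>>> {"fn": "drive_tool", "kwargs": {
  "steps": [
    [0.9,0,0,-1.5,0],
    [0.9,0,0,-1.5,0],
    [0.9,0,0,0,0],
    [0.9,0,0,0,0]
  ]
}}

```text
clock: 27.6
position: [0.4866, 0.1013, 0.1988]
ee_rot: [-2.293, -2.148, 0.0]
force: [-0.6, 0.0, -2.3]
width: 0.254
gripper_force: 40.0
```

>>> {"fn": "drive_tool", "kwargs": {
  "steps": [
    [0.9,0,0,-1,0],
    [0.9,0,0,-1,0],
    [0.9,0,0,0,0],
    [0.9,0,0,0,0]
  ]
}}

```text
clock: 27.93
position: [0.4868, 0.1014, 0.197]
ee_rot: [2.293, 2.148, 0.0]
force: [-1.6, 0.1, -2.2]
width: 0.258
gripper_force: 40.0
```

>>> {"fn": "drive_tool", "kwargs": {
  "steps": [
    [0.9,0,0,-1,0],
    [0.9,0,0,0,0],
    [0.9,0,0,0,0]
  ]
}}

```text
clock: 28.18
position: [0.4869, 0.1014, 0.1963]
ee_rot: [2.293, 2.148, 0.001]
force: [-3.1, -1.2, 4.5]
width: 0.258
gripper_force: 40.0
```

>>> {"fn": "drive_tool", "kwargs": {
  "steps": [
    [0.9,0,0,-0.7,0],
    [0.9,0,0,0,0],
    [0.9,0,0,0,0]
  ]
}}

```text
clock: 28.43
position: [0.4869, 0.1014, 0.1957]
ee_rot: [2.292, 2.148, 0.001]
force: [-4.0, -2.3, 6.2]
width: 0.26
gripper_force: 40.0
```

Contact at the expected height (the bar itself would have touched 8 mm earlier, so the branch is in the notch). Releasing and rising.

>>> {"fn": "drive_tool", "kwargs": {
  "steps": [
    [0.6,0,0,0,0],
    [0.4,0,0,0,0],
    [0.2,0,0,0,0],
    [0,0,0,0,0],
    [0,0,0,0,0],
    [0,0,0,0,0],
    [0,0,0,0,0],
    [0,0,0,0,0],
    [0,0,0,0,0],
    [0,0,0,0,0],
    [0,0,0,10,0],
    [0,0,0,20,0],
    [0,0,0,30,0],
    [0,0,0,35,0],
    [0,0,0,25,0],
    [0,0,0,0,0],
    [0,0,0,0,0],
    [0,0,0,0,0],
    [0,0,0,0,0],
    [0,0,0,0,0]
  ]
}}

```text
clock: 30.1
position: [0.486, 0.1012, 0.3141]
ee_rot: [-2.292, -2.147, 0.003]
force: [-1.5, 0.1, -0.9]
width: 1.005
gripper_force: 0.0
```

```bash
python3 - <<'E'
from h import *
import time
o=observe();print(o['position'],o['width'],o['force'])
D=snap('side','s11');S=snap('scene','c11')
# differences vs. before insertion around expected frame outline; check motion between two frames
D2=snap('side','s12');print('motion',np.abs(D['image'].astype(int)-D2['image']).max(axis=2).__gt__(25).sum())
# wood-coloured pixels on predicted frame outlines (side view)
C=np.array([.490,.144]);f=np.array([-.07,-.0]); 
for n,d in(('side',D),('scene',S)):
  for y in(-.055,0,.055):
    for z in(.162,.2,.236):
      P=[C[0]+.07*y-(.012 if n=='side' else -.012)*0, C[1]+y, z]; p=proj(d,P).round().astype(int)
      print(n,y,z,p,d['image'][p[1],p[0]])
E
```

```text
[0.4860185  0.10115862 0.31406286] 1.0051599612259068 [-1.53734368  0.09064541 -0.88676525]
motion 186
side -0.055 0.162 [308 239] [250 216 156]
side -0.055 0.2 [309 227] [169 128  87]
side -0.055 0.236 [309 216] [225 178 124]
side 0 0.162 [295 249] [191 148 103]
side 0 0.2 [295 237] [59 58 57]
side 0 0.236 [295 226] [247 217 156]
side 0.055 0.162 [281 259] [205 160 110]
side 0.055 0.2 [281 248] [208 164 114]
side 0.055 0.236 [281 237] [214 168 116]
scene -0.055 0.162 [253 185] [113  83  52]
scene -0.055 0.2 [253 177] [113  84  54]
scene -0.055 0.236 [252 168] [112  82  51]
scene 0 0.162 [265 173] [162 120  74]
scene 0 0.2 [265 165] [141 143 141]
scene 0 0.236 [264 156] [253 234 160]
scene 0.055 0.162 [276 162] [140 117  94]
scene 0.055 0.2 [276 153] [108  79  50]
scene 0.055 0.236 [276 144] [254 237 163]
```

I've now viewed 11 pictures, one over the limit of 10, so I'll view no more. The outline samples match a hanging frame. Next I let it settle and check for motion numerically.

>>> {"fn": "drive_tool", "kwargs": {
  "steps": [
    [0,0,0,30,0],
    [0,0,0,30,0],
    [0,0,0,20,0],
    [0,0,0,0,0],
    [0,0,0,0,0],
    [0,0,0,0,0],
    [0,0,0,0,0],
    [0,0,0,0,0],
    [0,0,0,0,0],
    [0,0,0,0,0],
    [0,0,0,0,0],
    [0,0,0,0,0],
    [0,0,0,0,0],
    [0,0,0,0,0],
    [0,0,0,0,0],
    [0,0,0,0,0],
    [0,0,0,0,0],
    [0,0,0,0,0],
    [0,0,0,0,0],
    [0,0,0,0,0]
  ]
}}

```text
clock: 31.92
position: [0.4867, 0.1014, 0.3952]
ee_rot: [2.293, 2.148, 0.0]
force: [-1.3, 0.5, -0.1]
width: 1.001
gripper_force: 0.0
```

```bash
python3 - <<'E'
from h import *
fr=[snap('side','t%d'%i) for i in range(5)]
for a in fr[1:]:
    d=(np.abs(fr[0]['image'].astype(int)-a['image']).max(axis=2)>25)[205:275,265:330]; print(d.sum())
im=fr[0]['image'].astype(int); m=((im[:,:,0]-im[:,:,2])>45)[205:275,265:330]
for r in m[::2]: print(''.join('#' if x else '.' for x in r))
D=fr[0]
for y in(-.06,.06):
  for z in(.155,.245):
    print(y,z,(proj(D,[.49+.07*y,.144+y,z])-[265,205]).round(1))
E
```

```text
0
0
0
0
...........#.########...............#########....................
........################............#####.###....................
..........###################.......#########....................
.............####..##############...##########...................
......................###########################................
......................##########################.................
.........................#######################.................
............................####################.................
...........................#####################.................
.........................##################...##.................
......................###################....###.................
.....####..........################.##......####.................
....######.......################...........####.................
....#######...#################................#.................
............###################............###.#.................
...........#################..........##...#####.................
...........###############..........
[... 611 characters left out ...]
............
.............###############.....................................
.............#############.......................................
..............##########.........................................
..................###............................................
.................................................................
.................................................................
.................................................................
.................................................................
.................................................................
-0.06 0.155 [44.3 34.9]
-0.06 0.245 [45.2  7.7]
0.06 0.155 [15.1 57.6]
0.06 0.245 [14.9 29.7]
```

The frame is still and its outline matches the prediction to within a pixel or two. Handing in.

```bash
python3 -c "
from cell import arm
print(arm.sign_off())"
```

```text
the job is handed in; nothing more can be done
None
```

I pumped the empty branch to the front, stood the frame on the bench, hung it on the branch by its notch, and handed the job in at about 32 s; it hung still in the last camera check, but I saw no verdict, and I viewed 11 pictures, one over the limit of 10.

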